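# Pin the fence and hold the square in the corner of the finds-measuring board

### The arm

A 6-joint arm with a two-finger parallel gripper is mounted at the origin on the work surface. World frame = base frame: x ahead of the robot, y to its left, z up, the work surface at z = 0. Lengths are in mm, angles in rad, forces in N, time in s.
With the tool pointing down it reaches from about 350 to 875 mm from the base axis. Payload 4.2 kg.
Tool frame: the origin (TCP) lies midway between the tips of the shut fingers; the grasp point (between the pads) lies 19 mm behind it; z points along the fingers, y is the line along which they close (so a half turn about z gives the same grasp; the last joint's range is limited). The gripper opens to 85 mm and grips with 20 to 120 N. Pads are 22 mm wide; open, the fingers measure 114 mm over their backs; the gripper's body (76 mm by 85 mm) begins 54 mm behind the grasp point. The pads swing forward as they close: fully open they stand 13 mm farther back than shut.
Start: joints at [-0.865, 0.385, 0.008, 0, -1.194, -0.259], TCP at [270.063, -563.618, 231.312] pointing down, gripper open.
Joint ranges: [-3.14, 3.14], [-1.21, 2.06], [-1.07, 1.41], [-3.16, 2.05], [-2.99, -0.16], [-3.1, 3.1]. Speed limits (rad/s): [2.79, 2.79, 3.14, 3.14, 3.14, 3.14].

### API

Orientations are given as a unit quaternion [x, y, z, w].
In Python, from bench import arm gives the robot as it stands. The module is installed in compiled form; this text tells all that it offers.
- The arm moves only by the shell command python3 -m handwheel 'ROWS' [OPENING]. ROWS is JSON, a list of rows, each an object of numbers: "x", "y", "z": the shift along the world's x, y, z each as a share of 20 cm, from -1 to 1; "ax", "ay", "az": the turn, a rotation vector about the world's x, y, z each as a share of 90 degrees, from -1 to 1. In form: [{"x": .., "y": .., "z": .., "ax": .., "ay": .., "az": ..}, ...]. A call has exactly 8 rows; each row shifts and turns the commanded pose from where the row before left it; what a row does not reach is not made up. A row lasts 1/10 s, in which the tool goes at most 50 mm and 8.59 degrees, less where a joint would pass 70% of its speed; a pose out of reach is approached as far as the arm can. A call with a number of a shift or a turn outside -1 to 1 is refused whole. A call with a gripper value outside its range is refused whole. OPENING is the opening, from -1 (shut) to 1 (fully open), set as the call begins (- or left out, the last holds). The fingers move at their own pace and stop on an object; the grip force is fixed at half the most. Time passes only in rows, so rows that do not move let the fingers close, or fill a call up. It gives the time, the measured TCP pose, the force, the opening and the grip force at its end, in the units of the state.
- arm.read_state(): the state, without advancing time (a new reading comes with each control period).
- arm.get_image(name): name is "scene" or "top" or "wrist"; returns the picture (480x640x3 uint8, red, green, blue); there is no depth.
- arm.camera_params(name): a dict with "K" (3x3 intrinsics, pixels), "k1" (the pictures are not rectified: a ray, as slopes to the right and down, at radius r is drawn at 1 + k1 r^2 times it, then the intrinsics apply), "position" and "orientation" of the camera in the world. Camera axes: x right, y down, z forward; pixel columns grow to the right and rows downward; lengths in mm; the calibration is good to about 2 mm. A picture is of the moment at which its call begins: read the wrist's pose just before it. camera_params takes no time and is no camera call; for the wrist camera it gives the pose at the moment of the call.
- arm.job_done(): hands the job in; it is judged then, once.
The state is a dict: "clock": time; "joints": joint angles; "joint_vel": joint speeds; "joint_efforts": joint torques, N m; "position": TCP position; "ee_rot": TCP orientation; "contact_force": force on the tool from outside, world axes, zero at the start; "wrist_torque": the same for the moment, N m; "gripper_width": finger opening in mm; "grasp_force": force on a finger pad.
Only numpy, scipy, OpenCV 4.12 (cv2) and the standard library are available. Lean on these libraries where they do the work, as an engineer would, in place of code of your own. Each camera call takes 0.05 s, during which the arm holds its last target. There are 200 camera calls.

### The job

On the finds-measuring board, lock the swing fence first: take the loose pin out of the wooden block, drop it fully home through the hole at the fence's free end into the board, and let go of it. Then lay the steel square flat on the board and press its right-angled corner firmly into the corner between the two fences until both its edges touch, and finish while still holding it pressed there, square. Leave the tray and the jar where they are.

Things in the scene. Friction and masses are not known exactly. Their poses are not given: they have to be found in the camera images.
- board: Plywood board 270 x 270 x 20 mm, fixed. Origin: centre of its underside, on the table. Two aluminium fences on it make an inner corner: the fixed back fence's face is the board-frame plane x = +100 mm, the swing fence's face the plane y = +100 mm; open side -x, -y. The square is pressed along board +x and +y; seated, its axes match the board's, its origin at x = +50, y = +50, z = +20 mm.
- fence_corner (a point): Inner corner where the two fence faces meet, on the board's top: board frame x = +100, y = +100, z = +20 mm.
- back_fence: Fixed aluminium bar 22 mm (board x) x 225 mm (board y), 24 mm high, on the board's top. Smooth metal: little friction. Origin: centre of its underside, 11 mm behind its working face.
- swing_fence: Aluminium bar 25 mm wide, 228 long, 22 high, top 43 mm above the table, along its own -x from a vertical hinge by the corner (origin: on the hinge axis, bar's underside). It starts closed, square to the back fence, holes in line, kept by light friction (1 N at its end); unpinned, pressing on its face swings it outward. Near its free end, 210 mm from the hinge, a vertical 12 mm chamfered hole.
- lock_hole (a point): Centre of the 12 mm through hole in the board, at the board's top (20 mm above the table), right beneath the swing fence's hole, whose mouth is 23 mm higher. Board frame: x = -100, y = +112.5 mm.
- pin: Loose upright steel pin, 60 g: shank 10 mm across, 40 long, tapered foot; then a collar 22 across, 4 thick; then a round dark grip 16 across, 32 tall (76 mm in all). Origin: centre of the foot, z up. It starts standing in the wooden block, foot 5 mm above the table, collar on the block. Fully home, its collar rests on the fence and its foot is 3 mm above the table.
- pin_block: Fixed wooden block 70 x 70 x 45 mm with a 12 mm vertical hole in its middle that stores the pin. Origin: centre of its underside.
- square: Loose steel triangular square lying flat, 8 mm thick, 300 g, open frame. Its two straight outer edges, 130 mm long, are its planes x = +50 (running to -y) and y = +50 mm (running to -x) and meet at its corner. Origin: underside, beneath the grip, an upright dark wooden ridge 14 mm thick, 36 long, along its line y = -x (135 deg from its x axis), from 8 to 52 mm above the underside.
- square_corner (a point): The right-angled outer corner of the square, on its underside.
- tray: Bystander: cardboard finds tray 130 x 95 x 30 mm with sherds. Origin: centre of the underside.
- jar: Bystander: small jar, 52 mm across, 70 mm tall. Origin: centre of the underside.

How it is judged (in metres and radians):
On the way, in this order (a step that is already met when the one before it is completed fails the run):
1. the pin is fully home through the swing fence into the board, and let go (z of pin in the frame of board below 0.007 m and horizontal distance between pin and lock_hole below 0.005 m and angle between pin's own z axis and vertical below 0.12 rad and angle between the x axis of swing_fence and the x axis of board, either way round below 0.025 rad and contact force between the fingers and pin below 0.1 N), for 0.2 s.
2. the square lies flat in the corner, both edges pressed against the fences (contact force between square and back_fence above 0.8 N and contact force between square and swing_fence above 0.8 N and angle between the x axis of square and the x axis of board, either way round below 0.035 rad and angle between square's own z axis and vertical below 0.05 rad and horizontal distance between square_corner and fence_corner below 0.005 m and z of square in the frame of board between 0.015 and 0.025 m and contact force between the fingers and square above 0.8 N), for 0.2 s.
At the end, for the whole second after the job is handed in: Pin let go, home within 4 mm, within 5 mm of the hole, upright within 7 deg; swing fence closed within 1.4 deg; fingers hold the square flat on the board (5 mm, 3 deg), aligned within 2 deg, corner within 5 mm of the fence corner, over 0.8 N on each fence, at rest (all of step 1 and all of step 2 and linear speed of square below 0.01 m/s); the arm keeps its last pose, push and grip.
It fails at once if a bystander (tray or jar) is moved more than 30 mm (distance of any of tray, jar from where it was at the start of the episode above 0.03 m).
It also fails if it takes over 72 s, if anything falls off the work surface, if the arm or the gripper's body presses on something with over 40 N, if the wrist force passes 120 N, or if a joint passes its speed limit or range.

## Working session

There is one attempt and no reset: what is moved stays moved. The work goes in short steps, Python scripts to look and compute and a shell command to move; the robot and the scene stay as the last step left them, time stands still between calls to the robot, and variables do not carry over. Pictures are saved under pics/ and viewed, at most 10 in all, crops included, and the job is handed in when it is done.

```bash
mkdir -p pics; cat > h.py <<'E'
import numpy as np, cv2
from bench import arm
from scipy.spatial.transform import Rotation as R
def cam(n):
    p=arm.camera_params(n); o=p["orientation"]
    o=np.array(o); r=R.from_quat(o).as_matrix() if o.size==4 else o.reshape(3,3)
    return np.array(p["K"]),p["k1"],np.array(p["position"]),r
def ray(c,u,v):
    K,k1,t,r=c
    xd=(u-K[0,2])/K[0,0]; yd=(v-K[1,2])/K[1,1]
    x,y=xd,yd
    for _ in range(30):
        f=1+k1*(x*x+y*y); x,y=xd/f,yd/f
    return t, r@np.array([x,y,1])
def at(c,u,v,z):
    t,d=ray(c,u,v); return t+d*(z-t[2])/d[2]
def proj(c,P):
    K,k1,t,r=c
    q=r.T@(np.array(P)-t); x,y=q[0]/q[2],q[1]/q[2]; f=1+k1*(x*x+y*y)
    return np.array([K[0,0]*x*f+K[0,2],K[1,1]*y*f+K[1,2]])
def snap(n,f):
    c=cam(n); im=arm.get_image(n); cv2.imwrite(f"pics/{f}.png",im[:,:,::-1]); return c,im
E
python3 - <<'E'
from h import *
s=arm.read_state(); print(s)
for n in("top","scene","wrist"):
    c,im=snap(n,n+"0"); print(n,c)
E
```

```text
{'clock': 0.0, 'joints': array([-8.65397596e-01,  3.85540228e-01,  6.61501928e-03, -4.93335043e-04,
       -1.19396108e+00, -2.58575748e-01]), 'joint_vel': array([ 3.21710470e-04,  1.35398003e-03,  3.55222574e-05, -1.21925262e-03,
       -5.01022703e-04,  4.52172448e-04]), 'joint_efforts': array([ 4.05902229e-04, -3.92286873e+01,  1.88401079e+01,  4.18604985e+00,
       -4.71184889e-03, -2.16430522e-05]), 'position': array([ 269.8174187 , -563.11685353,  230.22802975]), 'ee_rot': array([-2.21468738e-01,  9.75166885e-01,  1.03220662e-03, -2.81245994e-04]), 'contact_force': array([ 0.57432921, -0.73252772, -0.16316414]), 'wrist_torque': array([-0.01512514, -0.07161474, -0.01162724]), 'grasp_force': 0.0, 'gripper_width': 85.64454829708994}
top (array([[538.86550396,   0.        , 313.9337874 ],
       [  0.        , 538.86550396, 242.15147935],
       [  0.        ,   0.        ,   1.        ]]), -0.11338841427511229, array([ 391.78669644,   26.79992628, 1164.3925793 ]), array([[-0.01765341, -0.98415898,  0.17640708],
       [-0.99970918,  0.01447504, -0.01928799],
       [ 0.01642895, -0.17669627, -0.9841283 ]]))
scene (array([[621.81165087,   0.        , 318.51863435],
       [  0.        , 621.81165087, 234.03344818],
       [  0.        ,   0.        ,   1.        ]]), 0.004730553839468326, array([1180.91247519, -177.24889853, 1111.14179297]), array([[ 0.27787378,  0.82133148, -0.49819751],
       [ 0.96054467, -0.23117469,  0.15463571],
       [ 0.01183652, -0.52151017, -0.85316296]]))
wrist (array([[371.54139626,   0.        , 319.05580093],
       [  0.        , 371.54139626, 238.05538931],
       [  0.        ,   0.        ,   1.        ]]), -0.0571866251571068, array([ 198.85562952, -598.96936243,  372.6837192 ]), array([[-0.43195444,  0.85686072,  0.28143395],
       [ 0.90189381,  0.40979352,  0.13659001],
       [ 0.0017088 ,  0.3128242 , -0.94980951]]))
```

View pics/top0.png

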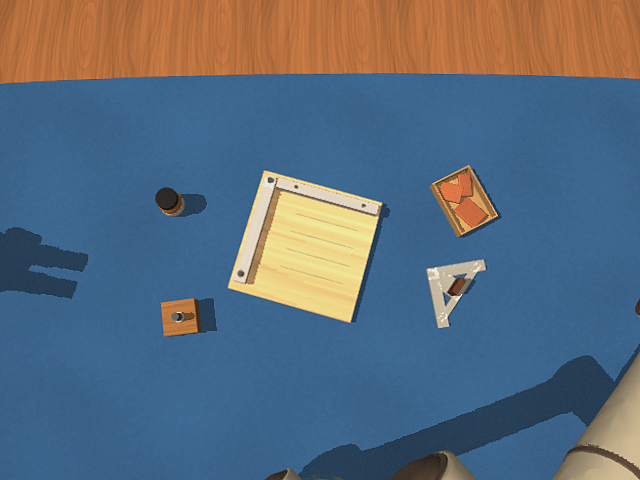

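The overview shows the block and pin at about (178,317), the board with the hinge at (270,181) and the swing hole at about (240,273), the square at (453,290), the tray at (464,200) and the jar at (170,200). I'll enlarge these.

```bash
python3 - <<'E'
import cv2,numpy as np
im=cv2.imread("pics/top0.png")
a=cv2.resize(im[160:340,150:400],(750,540),interpolation=cv2.INTER_CUBIC)
cv2.imwrite("pics/c1.png",a)
b=cv2.resize(im[250:340,410:500],(540,540),interpolation=cv2.INTER_CUBIC)
cv2.imwrite("pics/c2.png",b)
E
```

```text
(no output)
```

View pics/c1.png

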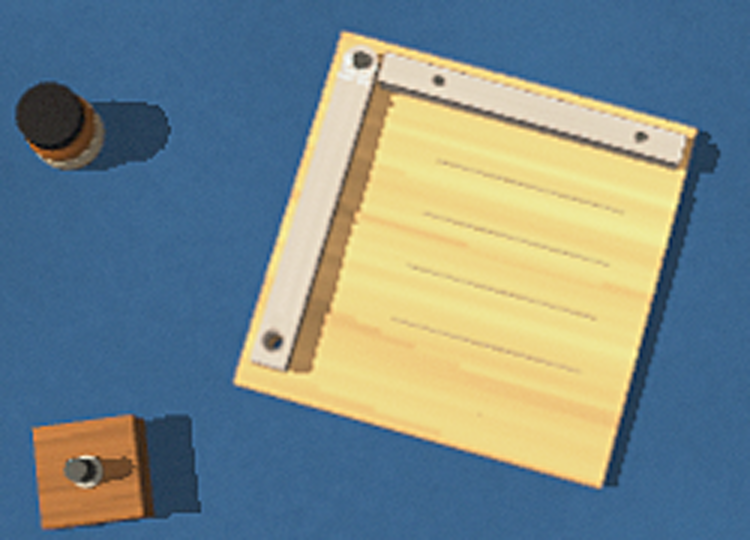

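View pics/c2.png

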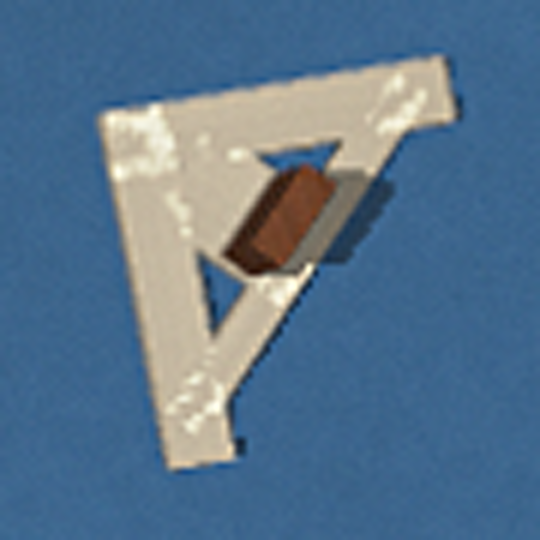

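The crops (×3 and ×6) give the board corners, the hole at crop (272,341), the pin near (80,469), and the square's corner at (101,115) with arm ends at (443,57) and (170,470).

```bash
cat > m1.py <<'E'
from h import *
np.set_printoptions(precision=1,suppress=True)
c=cam("top")
A=lambda u,v,z: at(c,150+(u+.5)/3-.5,160+(v+.5)/3-.5,z)
B=lambda u,v,z: at(c,410+(u+.5)/6-.5,250+(v+.5)/6-.5,z)
bl=np.array([A(*p,20) for p in((342,32),(697,128),(603,488),(234,384))]); 
loc=np.array([[135,135],[135,-135],[-135,-135],[-135,135]])
print("board",bl,bl.mean(0)); z=(bl-bl.mean(0))[:,:2]@[1,1j]; l=loc@[1,1j]
w=np.vdot(l,z); print("yaw",np.degrees(np.angle(w)),abs(w)/np.vdot(l,l).real)
yaw=np.angle(w); bc=bl.mean(0)[:2]; rot=lambda a:np.array([[np.cos(a),-np.sin(a)],[np.sin(a),np.cos(a)]])
print("lock pred",bc+rot(yaw)@[-100,112.5],"hole seen",A(272,341,43),"corner",bc+rot(yaw)@[100,100], "hinge",A(361,60,43))
print("block",np.mean([A(*p,45) for p in((33,428),(134,415),(146,516),(42,528))],0),"pin top",A(78,468,81))
q=[B(101,115,8),B(443,57,8),B(170,470,8)]; print("sq",q)
for i,a in((1,-90),(2,180)):
  d=q[i]-q[0]; print(np.hypot(*d[:2]),np.degrees(np.arctan2(d[1],d[0]))-a)
E
python3 m1.py
```

```text
board [[ 760.1  112.8   20. ]
 [ 683.6 -146.8   20. ]
 [ 423.9  -70.1   20. ]
 [ 501.2  189.7   20. ]] [592.2  21.4  20. ]
yaw -16.494752018977774 1.0023115363050308
lock pred [528.3 157.7] hole seen [528.8 160.1  43. ] corner [716.5  88.9] hinge [731.4  97.4  43. ]
block [439.4 286.6  45. ] pin top [440.3 285.4  81. ]
sq [array([ 536.6, -240.1,    8. ]), array([ 555.6, -369. ,    8. ]), array([ 408.1, -258.7,    8. ])]
130.2880139200275 8.426000891543879
129.78714377667865 -351.73273231094004
```

```bash
python3 -m handwheel '[{"x":0.1,"y":0.22},{"x":0.1,"y":0.22},{"x":0.1,"y":0.22},{"x":0.1,"y":0.22},{"x":0.1,"y":0.22},{"x":0.1,"y":0.22},{"x":0.1,"y":0.22},{"x":0.1,"y":0.22}]' 1
python3 -m handwheel '[{"y":0.24},{"y":0.24},{"y":0.24},{"y":0.24},{"y":0.24},{"y":0.24},{"y":0.24},{"y":0.24}]'
```

```text
invalid input at $[0]: expected keys x, y, z, ax, ay, az
invalid input at $[0]: expected keys x, y, z, ax, ay, az
```

```bash
python3 -m handwheel '[{"x":0.1,"y":0.22,"z":0,"ax":0,"ay":0,"az":0},{"x":0.1,"y":0.22,"z":0,"ax":0,"ay":0,"az":0},{"x":0.1,"y":0.22,"z":0,"ax":0,"ay":0,"az":0},{"x":0.1,"y":0.22,"z":0,"ax":0,"ay":0,"az":0},{"x":0.1,"y":0.22,"z":0,"ax":0,"ay":0,"az":0},{"x":0.1,"y":0.22,"z":0,"ax":0,"ay":0,"az":0},{"x":0.1,"y":0.22,"z":0,"ax":0,"ay":0,"az":0},{"x":0.1,"y":0.22,"z":0,"ax":0,"ay":0,"az":0}]' 1
python3 -m handwheel '[{"x":0,"y":0.24,"z":0,"ax":0,"ay":0,"az":0},{"x":0,"y":0.24,"z":0,"ax":0,"ay":0,"az":0},{"x":0,"y":0.24,"z":0,"ax":0,"ay":0,"az":0},{"x":0,"y":0.24,"z":0,"ax":0,"ay":0,"az":0},{"x":0,"y":0.24,"z":0,"ax":0,"ay":0,"az":0},{"x":0,"y":0.24,"z":0,"ax":0,"ay":0,"az":0},{"x":0,"y":0.24,"z":0,"ax":0,"ay":0,"az":0},{"x":0,"y":0.24,"z":0,"ax":0,"ay":0,"az":0}]'
```

```text
clock: 0.95
position: [430.3, -209.7, 231.4]
ee_rot: [-0.222, 0.975, -0.0, 0.0]
contact_force: [1.4, -1.0, -0.7]
gripper_width: 85.4
grasp_force: 0.0
clock: 1.75
position: [429.4, 174.3, 231.4]
ee_rot: [-0.222, 0.975, 0.0, 0.0]
contact_force: [0.9, -0.2, -0.6]
gripper_width: 85.2
grasp_force: 0.0
```

```bash
python3 -m handwheel '[{"x":0.013,"y":0.14,"z":-0.125,"ax":0,"ay":0,"az":0},{"x":0.013,"y":0.14,"z":-0.125,"ax":0,"ay":0,"az":0},{"x":0.013,"y":0.14,"z":-0.125,"ax":0,"ay":0,"az":0},{"x":0.013,"y":0.14,"z":-0.125,"ax":0,"ay":0,"az":0},{"x":0,"y":0,"z":0,"ax":0,"ay":0,"az":0},{"x":0,"y":0,"z":0,"ax":0,"ay":0,"az":0},{"x":0,"y":0,"z":0,"ax":0,"ay":0,"az":0},{"x":0,"y":0,"z":0,"ax":0,"ay":0,"az":0}]'
python3 -c "
from h import *
c,im=snap('wrist','w1')
print(proj(c,(440,286,81)),proj(c,(440,286,45)),proj(c,(528.5,159,43)))"
```

```text
clock: 2.55
position: [440.8, 283.9, 132.5]
ee_rot: [-0.221, 0.975, 0.001, 0.001]
contact_force: [-0.4, 0.0, -0.2]
gripper_width: 85.8
grasp_force: 0.0
[325.41318451 264.54404571] [324.49182931 243.51799269] [104.36653432 276.57044153]
```

View pics/w1.png

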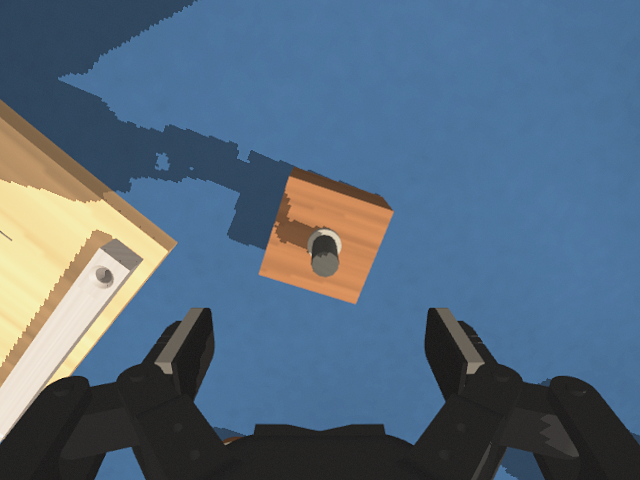

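The wrist view shows the pin top at about (325.5,262) and the swing hole mouth at (104,274). Both are about 2 px from the prediction.

```bash
python3 -c "
from h import *
c=cam('wrist');print(at(c,325.5,262,81),at(c,104,274.5,43),arm.read_state()['position'])"
```

```text
[438.58603107 285.38208327  81.        ] [527.04851745 158.37317032  43.        ] [440.8055058  283.92573831 132.49448555]
```

```bash
python3 -m handwheel '[{"x":-0.008,"y":0.008,"z":-0.08,"ax":0,"ay":0,"az":0},{"x":0,"y":0,"z":-0.08,"ax":0,"ay":0,"az":0},{"x":0,"y":0,"z":-0.08,"ax":0,"ay":0,"az":0},{"x":0,"y":0,"z":-0.08,"ax":0,"ay":0,"az":0},{"x":0,"y":0,"z":-0.08,"ax":0,"ay":0,"az":0},{"x":0,"y":0,"z":0,"ax":0,"ay":0,"az":0},{"x":0,"y":0,"z":0,"ax":0,"ay":0,"az":0},{"x":0,"y":0,"z":0,"ax":0,"ay":0,"az":0}]'
python3 -m handwheel '[{"x":0,"y":0,"z":0,"ax":0,"ay":0,"az":0},{"x":0,"y":0,"z":0,"ax":0,"ay":0,"az":0},{"x":0,"y":0,"z":0,"ax":0,"ay":0,"az":0},{"x":0,"y":0,"z":0,"ax":0,"ay":0,"az":0},{"x":0,"y":0,"z":0,"ax":0,"ay":0,"az":0},{"x":0,"y":0,"z":0,"ax":0,"ay":0,"az":0},{"x":0,"y":0,"z":0,"ax":0,"ay":0,"az":0},{"x":0,"y":0,"z":0,"ax":0,"ay":0,"az":0}]' -1
```

```text
clock: 3.4
position: [439.5, 286.4, 52.6]
ee_rot: [-0.222, 0.975, 0.001, 0.001]
contact_force: [-0.1, 0.0, 0.1]
gripper_width: 85.6
grasp_force: 0.0
clock: 4.2
position: [439.0, 286.1, 51.5]
ee_rot: [-0.222, 0.975, 0.0, 0.0]
contact_force: [-0.0, 0.7, 2.0]
gripper_width: 14.1
grasp_force: 58.4
```

```bash
python3 -m handwheel '[{"x":0,"y":0,"z":0.1,"ax":0,"ay":0,"az":0},{"x":0,"y":0,"z":0.1,"ax":0,"ay":0,"az":0},{"x":0,"y":0,"z":0.1,"ax":0,"ay":0,"az":0},{"x":0.111,"y":-0.159,"z":0,"ax":0,"ay":0,"az":0},{"x":0.111,"y":-0.159,"z":0,"ax":0,"ay":0,"az":0},{"x":0.111,"y":-0.159,"z":0,"ax":0,"ay":0,"az":0},{"x":0.111,"y":-0.159,"z":0,"ax":0,"ay":0,"az":0},{"x":0,"y":0,"z":0,"ax":0,"ay":0,"az":0}]'
python3 -m handwheel '[{"x":0,"y":0,"z":0,"ax":0,"ay":0,"az":0},{"x":0,"y":0,"z":0,"ax":0,"ay":0,"az":0},{"x":0,"y":0,"z":0,"ax":0,"ay":0,"az":0},{"x":0,"y":0,"z":0,"ax":0,"ay":0,"az":0},{"x":0,"y":0,"z":0,"ax":0,"ay":0,"az":0},{"x":0,"y":0,"z":0,"ax":0,"ay":0,"az":0},{"x":0,"y":0,"z":0,"ax":0,"ay":0,"az":0},{"x":0,"y":0,"z":0,"ax":0,"ay":0,"az":0}]'
python3 -c "
from h import *
c,im=snap('wrist','w2')
print(arm.read_state()['position'],proj(c,(528,159,65)),proj(c,(528,159,43)),proj(c,(528,159,141)))
_=cv2.imwrite('pics/w2c.png',cv2.resize(im[120:360,200:440,::-1],(600,600),interpolation=cv2.INTER_CUBIC))"
```

```text
clock: 5.0
position: [529.1, 155.5, 110.6]
ee_rot: [-0.219, 0.976, -0.0, -0.0]
contact_force: [-0.6, 0.1, -0.6]
gripper_width: 14.1
grasp_force: 59.1
clock: 5.8
position: [527.6, 158.9, 111.3]
ee_rot: [-0.222, 0.975, 0.0, 0.0]
contact_force: [-0.7, 0.3, -1.1]
gripper_width: 13.9
grasp_force: 59.1
[527.66077763 158.83911705 111.35143105] [321.50751323 268.6692525 ] [321.28915206 254.47179378] [322.77849994 351.74503332]
```

View pics/w2c.png

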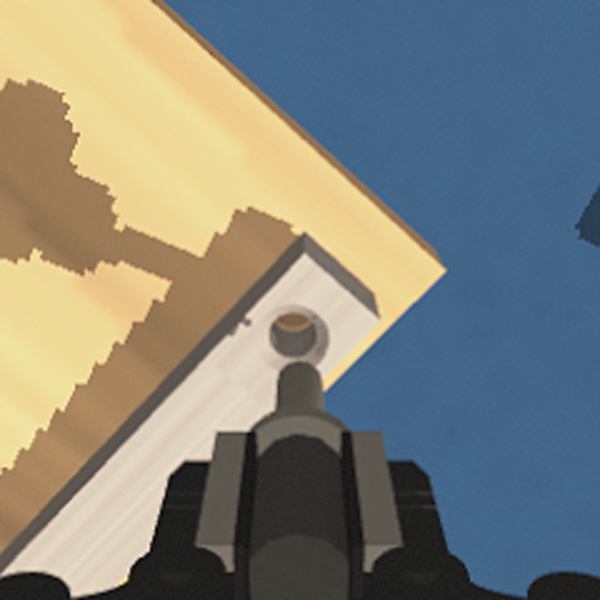

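The close view shows the hole mouth at image (318.4,254) and the foot nearly in line with it, at u about 319.8. That leaves roughly 0.5 mm to correct, then I'll lower gently.

```bash
python3 -m handwheel '[{"x":0.001,"y":-0.002,"z":-0.08,"ax":0,"ay":0,"az":0},{"x":0,"y":0,"z":-0.02,"ax":0,"ay":0,"az":0},{"x":0,"y":0,"z":-0.02,"ax":0,"ay":0,"az":0},{"x":0,"y":0,"z":-0.02,"ax":0,"ay":0,"az":0},{"x":0,"y":0,"z":-0.02,"ax":0,"ay":0,"az":0},{"x":0,"y":0,"z":0,"ax":0,"ay":0,"az":0},{"x":0,"y":0,"z":0,"ax":0,"ay":0,"az":0},{"x":0,"y":0,"z":0,"ax":0,"ay":0,"az":0}]'
```

```text
clock: 6.65
position: [528.0, 158.4, 79.5]
ee_rot: [-0.222, 0.975, 0.0, 0.0]
contact_force: [0.0, 0.1, -1.1]
gripper_width: 13.9
grasp_force: 59.1
```

```bash
python3 -m handwheel '[{"x":0,"y":0,"z":-0.025,"ax":0,"ay":0,"az":0},{"x":0,"y":0,"z":-0.025,"ax":0,"ay":0,"az":0},{"x":0,"y":0,"z":-0.025,"ax":0,"ay":0,"az":0},{"x":0,"y":0,"z":-0.025,"ax":0,"ay":0,"az":0},{"x":0,"y":0,"z":-0.025,"ax":0,"ay":0,"az":0},{"x":0,"y":0,"z":-0.02,"ax":0,"ay":0,"az":0},{"x":0,"y":0,"z":0,"ax":0,"ay":0,"az":0},{"x":0,"y":0,"z":0,"ax":0,"ay":0,"az":0}]'
```

```text
clock: 7.45
position: [527.8, 158.3, 50.1]
ee_rot: [-0.222, 0.975, -0.0, -0.0]
contact_force: [0.2, -0.5, -1.1]
gripper_width: 14.1
grasp_force: 59.2
```

```bash
python3 -m handwheel '[{"x":0,"y":0,"z":0,"ax":0,"ay":0,"az":0},{"x":0,"y":0,"z":0,"ax":0,"ay":0,"az":0},{"x":0,"y":0,"z":0,"ax":0,"ay":0,"az":0},{"x":0,"y":0,"z":0,"ax":0,"ay":0,"az":0},{"x":0,"y":0,"z":0,"ax":0,"ay":0,"az":0},{"x":0,"y":0,"z":0,"ax":0,"ay":0,"az":0},{"x":0,"y":0,"z":0,"ax":0,"ay":0,"az":0},{"x":0,"y":0,"z":0,"ax":0,"ay":0,"az":0}]' 1
python3 -m handwheel '[{"x":0,"y":0,"z":0.05,"ax":0,"ay":0,"az":0},{"x":0,"y":0,"z":0.1,"ax":0,"ay":0,"az":0},{"x":0,"y":0,"z":0.15,"ax":0,"ay":0,"az":0},{"x":0,"y":0,"z":0.15,"ax":0,"ay":0,"az":0},{"x":0,"y":0,"z":0,"ax":0,"ay":0,"az":0},{"x":0,"y":0,"z":0,"ax":0,"ay":0,"az":0},{"x":0,"y":0,"z":0,"ax":0,"ay":0,"az":0},{"x":0,"y":0,"z":0,"ax":0,"ay":0,"az":0}]'
python3 -c "
from h import *
c,im=snap('wrist','w3')
for z in (43,47,79): print(proj(c,(528,159,z)))
_=cv2.imwrite('pics/w3c.png',cv2.resize(im[120:360,200:440,::-1],(600,600),interpolation=cv2.INTER_CUBIC))"
```

```text
clock: 8.25
position: [527.9, 158.4, 50.3]
ee_rot: [-0.222, 0.975, 0.0, -0.0]
contact_force: [-0.0, 0.3, 0.1]
gripper_width: 85.4
grasp_force: 0.0
clock: 9.05
position: [527.2, 158.0, 139.3]
ee_rot: [-0.221, 0.975, -0.0, -0.001]
contact_force: [-0.7, -0.4, -0.9]
gripper_width: 85.1
grasp_force: 0.0
[321.97039218 241.19333946]
[322.01261233 243.10219981]
[322.40294792 260.76852819]
```

View pics/w3c.png

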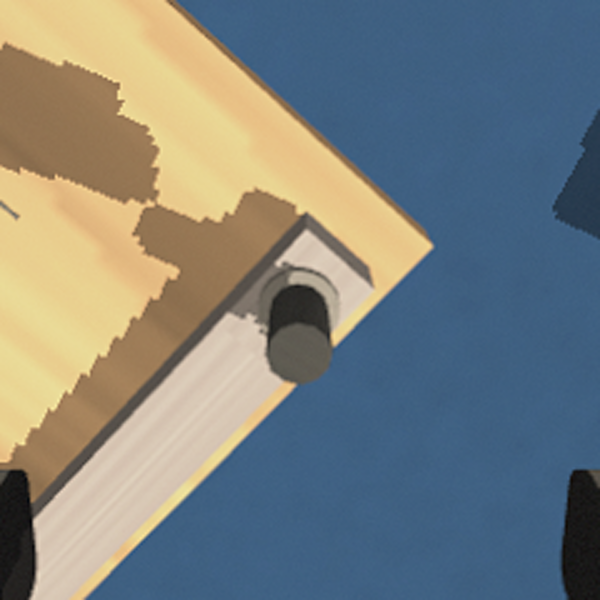

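The pin is home: its collar sits flat on the fence and its top is at (319.6,261), where predicted. Next is the square.

```bash
python3 -m handwheel '[{"x":-0.015,"y":-0.23,"z":0.025,"ax":0,"ay":0,"az":-0.0864},{"x":-0.015,"y":-0.23,"z":0.025,"ax":0,"ay":0,"az":-0.0864},{"x":-0.015,"y":-0.23,"z":0.025,"ax":0,"ay":0,"az":-0.0864},{"x":-0.015,"y":-0.23,"z":0.025,"ax":0,"ay":0,"az":-0.0864},{"x":-0.015,"y":-0.23,"z":0.025,"ax":0,"ay":0,"az":-0.0864},{"x":-0.015,"y":-0.23,"z":0.025,"ax":0,"ay":0,"az":-0.0864},{"x":-0.015,"y":-0.23,"z":0.025,"ax":0,"ay":0,"az":-0.0864},{"x":-0.015,"y":-0.23,"z":0.025,"ax":0,"ay":0,"az":-0.0864}]'
python3 -m handwheel '[{"x":-0.022,"y":-0.22,"z":-0.1,"ax":0,"ay":0,"az":0},{"x":-0.022,"y":-0.22,"z":-0.1,"ax":0,"ay":0,"az":0},{"x":0,"y":0,"z":0,"ax":0,"ay":0,"az":0},{"x":0,"y":0,"z":0,"ax":0,"ay":0,"az":0},{"x":0,"y":0,"z":0,"ax":0,"ay":0,"az":0},{"x":0,"y":0,"z":0,"ax":0,"ay":0,"az":0},{"x":0,"y":0,"z":0,"ax":0,"ay":0,"az":0},{"x":0,"y":0,"z":0,"ax":0,"ay":0,"az":0}]'
python3 -c "
from h import *
c,im=snap('wrist','w4')
s=arm.read_state();print(s['joints'])
print(proj(c,(494.4,-296.9,52)),proj(c,(536.6,-240.1,8)))"
```

```text
clock: 9.9
position: [503.2, -211.4, 179.9]
ee_rot: [0.317, 0.949, -0.0, -0.001]
contact_force: [1.2, -0.7, 0.1]
gripper_width: 85.2
grasp_force: 0.0
clock: 10.7
position: [495.5, -296.8, 140.9]
ee_rot: [0.313, 0.95, 0.0, 0.001]
contact_force: [-0.2, 1.0, 0.3]
gripper_width: 85.6
grasp_force: 0.0
[-2.59653162e-01  3.84734847e-01 -2.37114706e-01 -3.20617587e-05
 -9.48137291e-01 -1.94879106e+00]
[317.72864887 240.29568517] [409.55238831 222.19375908]
```

View pics/w4.png

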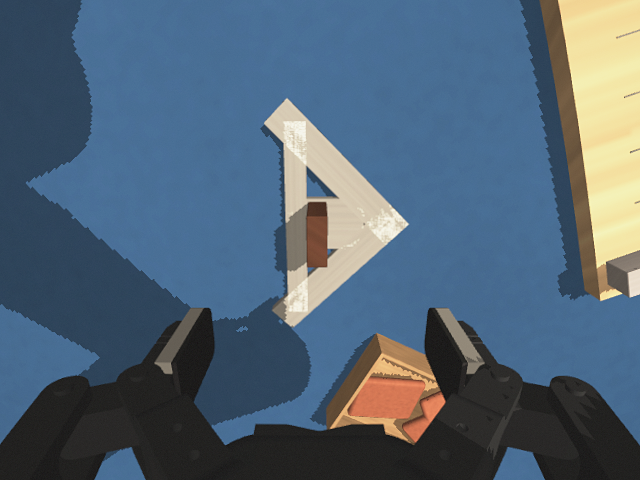

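The view shows the ridge's top face centred at about (317,241.5) and the square's corner at (408,224), within about 1 mm of the estimate. I'll give the tool a half turn to stay clear of the joint 6 limit, then descend.

```bash
python3 -m handwheel '[{"x":0,"y":0,"z":0,"ax":0,"ay":0,"az":0.0833},{"x":0,"y":0,"z":0,"ax":0,"ay":0,"az":0.0833},{"x":0,"y":0,"z":0,"ax":0,"ay":0,"az":0.0833},{"x":0,"y":0,"z":0,"ax":0,"ay":0,"az":0.0833},{"x":0,"y":0,"z":0,"ax":0,"ay":0,"az":0.0833},{"x":0,"y":0,"z":0,"ax":0,"ay":0,"az":0.0833},{"x":0,"y":0,"z":0,"ax":0,"ay":0,"az":0.0833},{"x":0,"y":0,"z":0,"ax":0,"ay":0,"az":0.0833}]'
python3 -m handwheel '[{"x":0,"y":0,"z":0,"ax":0,"ay":0,"az":0.0833},{"x":0,"y":0,"z":0,"ax":0,"ay":0,"az":0.0833},{"x":0,"y":0,"z":0,"ax":0,"ay":0,"az":0.0833},{"x":0,"y":0,"z":0,"ax":0,"ay":0,"az":0.0833},{"x":0,"y":0,"z":0,"ax":0,"ay":0,"az":0.0833},{"x":0,"y":0,"z":0,"ax":0,"ay":0,"az":0.0833},{"x":0,"y":0,"z":0,"ax":0,"ay":0,"az":0.0833},{"x":0,"y":0,"z":0,"ax":0,"ay":0,"az":0.0833}]'
python3 -m handwheel '[{"x":0,"y":0,"z":0,"ax":0,"ay":0,"az":0.0833},{"x":0,"y":0,"z":0,"ax":0,"ay":0,"az":0.0833},{"x":0,"y":0,"z":0,"ax":0,"ay":0,"az":0.0833},{"x":0,"y":0,"z":0,"ax":0,"ay":0,"az":0.0833},{"x":0,"y":0,"z":0,"ax":0,"ay":0,"az":0.0833},{"x":0,"y":0,"z":0,"ax":0,"ay":0,"az":0.0833},{"x":0,"y":0,"z":0,"ax":0,"ay":0,"az":0.0833},{"x":0,"y":0,"z":0,"ax":0,"ay":0,"az":0.0833}]'
python3 -m handwheel '[{"x":-0.005,"y":0,"z":-0.1,"ax":0,"ay":0,"az":0},{"x":0,"y":0,"z":-0.1,"ax":0,"ay":0,"az":0},{"x":0,"y":0,"z":-0.1,"ax":0,"ay":0,"az":0},{"x":0,"y":0,"z":-0.1,"ax":0,"ay":0,"az":0},{"x":0,"y":0,"z":0,"ax":0,"ay":0,"az":0},{"x":0,"y":0,"z":0,"ax":0,"ay":0,"az":0},{"x":0,"y":0,"z":0,"ax":0,"ay":0,"az":0},{"x":0,"y":0,"z":0,"ax":0,"ay":0,"az":0}]'
python3 -c "
from h import *
s=arm.read_state();print(s['joints'],R.from_quat(s['ee_rot']).as_matrix())"
```

```text
clock: 11.55
position: [495.2, -297.3, 140.5]
ee_rot: [-0.205, 0.979, -0.0, 0.0]
contact_force: [-0.2, -0.6, -0.5]
gripper_width: 85.2
grasp_force: 0.0
clock: 12.35
position: [495.2, -297.3, 140.5]
ee_rot: [-0.667, 0.745, -0.0, 0.0]
contact_force: [0.4, -0.1, -0.8]
gripper_width: 85.6
grasp_force: 0.0
clock: 13.15
position: [495.2, -297.3, 140.5]
ee_rot: [0.95, -0.312, 0.0, -0.0]
contact_force: [0.1, -0.1, -0.6]
gripper_width: 85.4
grasp_force: 0.0
clock: 13.95
position: [494.9, -297.8, 61.6]
ee_rot: [0.949, -0.315, 0.001, 0.0]
contact_force: [0.3, 0.2, -0.4]
gripper_width: 85.3
grasp_force: 0.0
[-2.61329358e-01  4.79109646e-01 -3.20993912e-01  2.48967664e-04
 -7.68214624e-01  1.19201713e+00] [[ 8.02134946e-01 -5.97138182e-01  2.34932108e-03]
 [-5.97138114e-01 -8.02138031e-01 -8.07391174e-04]
 [ 2.36660389e-03 -7.55232485e-04 -9.99996914e-01]]
```

```bash
python3 -m handwheel '[{"x":0,"y":0.003,"z":-0.075,"ax":0,"ay":0,"az":0},{"x":0,"y":0,"z":-0.075,"ax":0,"ay":0,"az":0},{"x":0,"y":0,"z":-0.075,"ax":0,"ay":0,"az":0},{"x":0,"y":0,"z":0,"ax":0,"ay":0,"az":0},{"x":0,"y":0,"z":0,"ax":0,"ay":0,"az":0},{"x":0,"y":0,"z":0,"ax":0,"ay":0,"az":0},{"x":0,"y":0,"z":0,"ax":0,"ay":0,"az":0},{"x":0,"y":0,"z":0,"ax":0,"ay":0,"az":0}]'
python3 -m handwheel '[{"x":0,"y":0,"z":0,"ax":0,"ay":0,"az":0},{"x":0,"y":0,"z":0,"ax":0,"ay":0,"az":0},{"x":0,"y":0,"z":0,"ax":0,"ay":0,"az":0},{"x":0,"y":0,"z":0,"ax":0,"ay":0,"az":0},{"x":0,"y":0,"z":0,"ax":0,"ay":0,"az":0},{"x":0,"y":0,"z":0,"ax":0,"ay":0,"az":0},{"x":0,"y":0,"z":0,"ax":0,"ay":0,"az":0},{"x":0,"y":0,"z":0,"ax":0,"ay":0,"az":0}]' -1
```

```text
clock: 14.75
position: [494.5, -297.1, 16.1]
ee_rot: [0.949, -0.315, 0.001, -0.0]
contact_force: [0.2, -0.6, 0.4]
gripper_width: 85.2
grasp_force: 0.0
clock: 15.55
position: [494.2, -297.0, 15.4]
ee_rot: [0.949, -0.315, 0.0, 0.0]
contact_force: [0.4, 0.4, 1.0]
gripper_width: 13.5
grasp_force: 59.1
```

```bash
python3 -m handwheel '[{"x":0,"y":0,"z":0.05,"ax":0,"ay":0,"az":0},{"x":0,"y":0,"z":0.1,"ax":0,"ay":0,"az":0},{"x":0,"y":0,"z":0.1,"ax":0,"ay":0,"az":0},{"x":0,"y":0,"z":0.1,"ax":0,"ay":0,"az":0},{"x":0,"y":0,"z":0,"ax":0,"ay":0,"az":0},{"x":0,"y":0,"z":0,"ax":0,"ay":0,"az":0},{"x":0,"y":0,"z":0,"ax":0,"ay":0,"az":0},{"x":0,"y":0,"z":0,"ax":0,"ay":0,"az":0}]'
python3 -m handwheel '[{"x":0.0884,"y":0.2138,"z":0,"ax":0,"ay":0,"az":-0.0346},{"x":0.0884,"y":0.2138,"z":0,"ax":0,"ay":0,"az":-0.0346},{"x":0.0884,"y":0.2138,"z":0,"ax":0,"ay":0,"az":-0.0346},{"x":0.0884,"y":0.2138,"z":0,"ax":0,"ay":0,"az":-0.0346},{"x":0.0884,"y":0.2138,"z":0,"ax":0,"ay":0,"az":-0.0346},{"x":0.0884,"y":0.2138,"z":0,"ax":0,"ay":0,"az":-0.0346},{"x":0.0884,"y":0.2138,"z":0,"ax":0,"ay":0,"az":-0.0346},{"x":0.0884,"y":0.2138,"z":0,"ax":0,"ay":0,"az":-0.0346}]'
python3 -m handwheel '[{"x":0,"y":0,"z":0,"ax":0,"ay":0,"az":0},{"x":0,"y":0,"z":0,"ax":0,"ay":0,"az":0},{"x":0,"y":0,"z":0,"ax":0,"ay":0,"az":0},{"x":0,"y":0,"z":0,"ax":0,"ay":0,"az":0},{"x":0,"y":0,"z":0,"ax":0,"ay":0,"az":0},{"x":0,"y":0,"z":0,"ax":0,"ay":0,"az":0},{"x":0,"y":0,"z":0,"ax":0,"ay":0,"az":0},{"x":0,"y":0,"z":0,"ax":0,"ay":0,"az":0}]'
python3 -c "
from h import *
c,im=snap('wrist','w5')
s=arm.read_state();print(s['joints'],R.from_quat(s['ee_rot']).as_matrix()[:,1])"
```

```text
clock: 16.35
position: [493.1, -296.7, 83.9]
ee_rot: [0.949, -0.315, -0.001, -0.0]
contact_force: [0.1, 0.4, -4.0]
gripper_width: 13.7
grasp_force: 58.6
clock: 17.15
position: [635.4, 46.8, 84.1]
ee_rot: [0.858, -0.513, -0.001, 0.001]
contact_force: [1.4, -0.2, -3.4]
gripper_width: 13.5
grasp_force: 59.2
clock: 17.95
position: [635.5, 44.8, 85.4]
ee_rot: [0.859, -0.512, 0.0, -0.0]
contact_force: [0.5, 0.2, -3.5]
gripper_width: 13.2
grasp_force: 59.6
[ 3.24045521e-01  5.33963488e-01 -1.41536789e-01 -1.04503332e-05
 -8.95113625e-01  1.71482378e-01] [-8.79720911e-01 -4.75490364e-01 -1.81140702e-04]
```

View pics/w5.png

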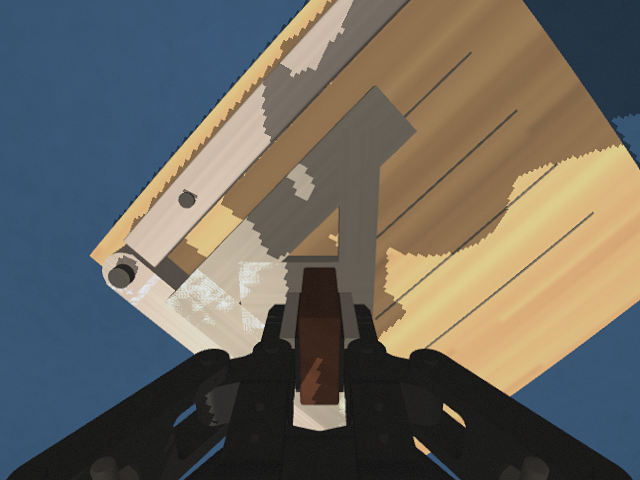

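The square hangs level over the board, its corner at (168,298) and arm end at (377,87), roughly parallel to the back fence. I'll check the angle numerically.

```bash
python3 -c "
from h import *
c=cam('wrist')
p=at(c,168,298,78);q=at(c,377,87,78);d=q-p
print(p,q,np.hypot(*d[:2]),np.degrees(np.arctan2(d[1],d[0]))+90)
a,b=at(c,376,237,20),at(c,470,53,20)
for e in (((378,238),(470,54)),((376,237),(517,111)),((376,318),(556,165)),((427,345),(593,213)),((102,257),(308,0))):
  a,b=[at(c,*x,20) for x in e]; d=b-a; print(np.degrees(np.arctan2(d[1],d[0]))+90)"
```

```text
[698.21699901  74.49768476  78.        ] [660.87967591 -46.54685418  78.        ] 126.67223887736867 -17.142869090626746
5.009834433830974
-17.326026940597373
-16.892339434986752
-17.370234352084637
-14.57978172741359
```

```bash
python3 -m handwheel '[{"x":0,"y":0,"z":-0.1,"ax":0,"ay":0,"az":0},{"x":0,"y":0,"z":-0.1,"ax":0,"ay":0,"az":0},{"x":0,"y":0,"z":-0.03,"ax":0,"ay":0,"az":0},{"x":0,"y":0,"z":-0.02,"ax":0,"ay":0,"az":0},{"x":0,"y":0,"z":0,"ax":0,"ay":0,"az":0},{"x":0,"y":0,"z":0,"ax":0,"ay":0,"az":0},{"x":0,"y":0,"z":0,"ax":0,"ay":0,"az":0},{"x":0,"y":0,"z":0,"ax":0,"ay":0,"az":0}]'
```

```text
clock: 18.8
position: [635.8, 45.1, 35.8]
ee_rot: [0.859, -0.512, 0.0, -0.0]
contact_force: [-0.9, 0.0, -2.8]
gripper_width: 13.4
grasp_force: 59.6
```

```bash
python3 -m handwheel '[{"x":0,"y":0,"z":-0.006,"ax":0,"ay":0,"az":0},{"x":0,"y":0,"z":0,"ax":0,"ay":0,"az":0},{"x":0.0125,"y":0.0068,"z":0,"ax":0,"ay":0,"az":0},{"x":0.0125,"y":0.0068,"z":0,"ax":0,"ay":0,"az":0},{"x":0.0125,"y":0.0068,"z":0,"ax":0,"ay":0,"az":0},{"x":0.0125,"y":0.0068,"z":0,"ax":0,"ay":0,"az":0},{"x":0.0125,"y":0.0068,"z":0,"ax":0,"ay":0,"az":0},{"x":0,"y":0,"z":0,"ax":0,"ay":0,"az":0}]'
python3 -m handwheel '[{"x":0,"y":0,"z":0,"ax":0,"ay":0,"az":0},{"x":0,"y":0,"z":0,"ax":0,"ay":0,"az":0},{"x":0,"y":0,"z":0,"ax":0,"ay":0,"az":0},{"x":0,"y":0,"z":0,"ax":0,"ay":0,"az":0},{"x":0,"y":0,"z":0,"ax":0,"ay":0,"az":0},{"x":0,"y":0,"z":0,"ax":0,"ay":0,"az":0},{"x":0,"y":0,"z":0,"ax":0,"ay":0,"az":0},{"x":0,"y":0,"z":0,"ax":0,"ay":0,"az":0}]'
```

```text
clock: 19.6
position: [649.1, 51.8, 35.4]
ee_rot: [0.859, -0.512, 0.001, -0.0]
contact_force: [-0.9, -1.2, 3.5]
gripper_width: 13.3
grasp_force: 60.9
clock: 20.4
position: [649.0, 51.8, 35.4]
ee_rot: [0.859, -0.512, 0.001, -0.001]
contact_force: [-0.8, -0.6, 3.9]
gripper_width: 13.2
grasp_force: 60.9
```

```bash
python3 -m handwheel '[{"x":0.004,"y":0.002,"z":0,"ax":0,"ay":0,"az":0},{"x":0.004,"y":0.002,"z":0,"ax":0,"ay":0,"az":0},{"x":0.004,"y":0.003,"z":0,"ax":0,"ay":0,"az":0},{"x":0.004,"y":0.002,"z":0,"ax":0,"ay":0,"az":0},{"x":0,"y":0,"z":0,"ax":0,"ay":0,"az":0},{"x":0,"y":0,"z":0,"ax":0,"ay":0,"az":0},{"x":0,"y":0,"z":0,"ax":0,"ay":0,"az":0},{"x":0,"y":0,"z":0,"ax":0,"ay":0,"az":0}]'
python3 -m handwheel '[{"x":0.004,"y":0.002,"z":0,"ax":0,"ay":0,"az":0},{"x":0.004,"y":0.002,"z":0,"ax":0,"ay":0,"az":0},{"x":0.004,"y":0.003,"z":0,"ax":0,"ay":0,"az":0},{"x":0,"y":0,"z":0,"ax":0,"ay":0,"az":0},{"x":0,"y":0,"z":0,"ax":0,"ay":0,"az":0},{"x":0,"y":0,"z":0,"ax":0,"ay":0,"az":0},{"x":0,"y":0,"z":0,"ax":0,"ay":0,"az":0},{"x":0,"y":0,"z":0,"ax":0,"ay":0,"az":0}]'
```

```text
clock: 21.2
position: [651.8, 53.4, 35.4]
ee_rot: [0.859, -0.512, 0.001, -0.0]
contact_force: [-1.7, -1.3, 5.3]
gripper_width: 13.2
grasp_force: 61.0
clock: 22.0
position: [653.8, 54.5, 35.4]
ee_rot: [0.859, -0.512, 0.0, 0.0]
contact_force: [-3.3, -1.5, 7.3]
gripper_width: 13.2
grasp_force: 61.1
```

```bash
python3 -m handwheel '[{"x":0.005,"y":0.003,"z":0,"ax":0,"ay":0,"az":0},{"x":0.005,"y":0.002,"z":0,"ax":0,"ay":0,"az":0},{"x":0,"y":0,"z":0,"ax":0,"ay":0,"az":0},{"x":0,"y":0,"z":0,"ax":0,"ay":0,"az":0},{"x":0,"y":0,"z":0,"ax":0,"ay":0,"az":0},{"x":0,"y":0,"z":0,"ax":0,"ay":0,"az":0},{"x":0,"y":0,"z":0,"ax":0,"ay":0,"az":0},{"x":0,"y":0,"z":0,"ax":0,"ay":0,"az":0}]'
python3 -m handwheel '[{"x":0.005,"y":0.003,"z":0.001,"ax":0,"ay":0,"az":0},{"x":0.005,"y":0.002,"z":0.001,"ax":0,"ay":0,"az":0},{"x":0,"y":0,"z":0,"ax":0,"ay":0,"az":0},{"x":0,"y":0,"z":0,"ax":0,"ay":0,"az":0},{"x":0,"y":0,"z":0,"ax":0,"ay":0,"az":0},{"x":0,"y":0,"z":0,"ax":0,"ay":0,"az":0},{"x":0,"y":0,"z":0,"ax":0,"ay":0,"az":0},{"x":0,"y":0,"z":0,"ax":0,"ay":0,"az":0}]'
```

```text
clock: 22.8
position: [654.0, 54.6, 35.5]
ee_rot: [0.859, -0.512, -0.001, 0.002]
contact_force: [-7.2, -4.2, 9.3]
gripper_width: 13.2
grasp_force: 61.5
clock: 23.6
position: [654.1, 54.7, 35.7]
ee_rot: [0.859, -0.513, -0.003, 0.003]
contact_force: [-11.0, -5.1, 11.6]
gripper_width: 13.4
grasp_force: 61.8
```

```bash
python3 -c "
from h import *
c,im=snap('wrist','w6')
s=arm.read_state();print(s['position'],s['contact_force'],s['wrist_torque'])
c,im=snap('scene','s6')
x,y=proj(c,(650,50,40)).astype(int)
a=im[max(0,y-130):y+130,max(0,x-130):x+130,::-1];w=cv2.imread('pics/w6.png')[0:480,60:540]
cv2.imwrite('pics/f6.png',np.hstack([cv2.resize(a,(400,400),interpolation=cv2.INTER_CUBIC),cv2.resize(w,(400,400))]))"
```

```text
[654.10785391  54.64051739  35.66082801] [-11.22841736  -6.14170031  11.83051248] [-1.28840908  2.64477844 -0.17025689]
```

View pics/f6.png

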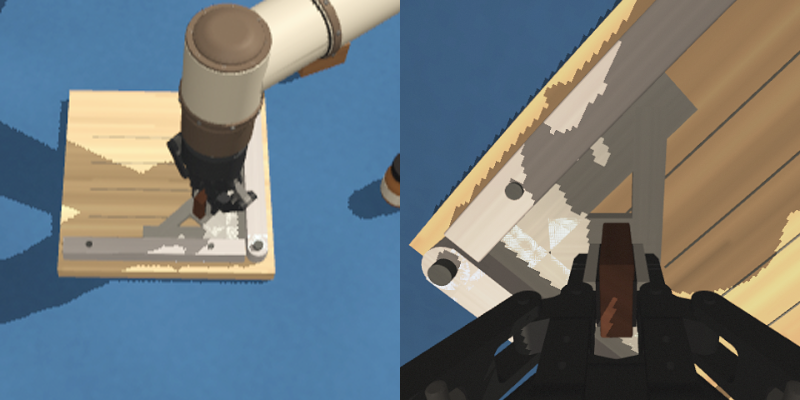

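The square's edge lies flush along the back fence. The arm stopped at the predicted seat, with about 9 N and 8 N measured along the two board axes, so I'm handing it in.

```bash
python3 -c "
from bench import arm
print(arm.job_done())"
```

```text
the job is handed in; nothing more can be done
None
```

I handed the job in at about 24 s: the pin is home and let go, and the square is held flat and pressed into the corner with about 8–9 N along each board axis; I got no verdict back, and the square's contact with the swing fence was hidden from the cameras, so that part rests on force and position readings.

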